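# Hold the drill press at the depth line

## Task

We are setting the drilling depth on the bench drill press, which is switched off. Lay the wooden block with the pencil line round it flat on the press's base so that one of its ends is close to the drill bit, clear of it by no more than a finger's width and not underneath it. Then pull the feed handle round until the point of the bit is level with the pencil line, without driving the bit onto the block, and finish while still holding the handle there against its return spring, so that I can lock the depth stop; leave the glue bottle, tape measure and clamp where they are.

Things in the scene. Friction and masses are not known exactly. Their poses are not given: they have to be found in the camera images.
- base: Grey base of a compact drill press, bolted down: flat slab, top 30 mm above the bench. Origin on the bench, straight under the bit's axis; -x points to the front of the press (operator's side), -y to the operator's right (feed handle). Slab from 145 mm in front of the bit axis to 185 mm behind, 100 mm to either side; column 120 mm behind. Its place and yaw, and the head's height, vary
- hub (a point): Fixed point on the feed handle's level turning axis (along y of base), in the plane of the knob's path: 20 mm behind the bit axis, 130 mm to the operator's right. The head reaches 46 mm to the front and right and 55 mm to the left of the bit axis, from 42 mm below to 96 mm above this point. The handle's 40 mm thick hub ends 31 mm short of the knob's plane
- knob (a point): Centre of the black ball knob, 32 mm across, on the single feed lever (steel rod 10 mm thick, leaning outwards from the hub). It travels on a circle of 115 mm radius about hub, in the upright plane across y of base. At rest it is 81 mm in front of and 81 mm above hub; pulled, it goes forward and down
- feed (a joint): Turn of the feed handle, rad: 0 at rest (knob 45 degrees above level), growing as the knob is pulled forward and down; stop at 2.1. A return spring pulls it back to 0 (about 4 N at the knob at rest, 8 N at 1.5 rad); let go, it flies back. The bit goes down 18 mm per rad
- bit_tip (a point): Point of the drill bit (8 mm thick, 53 mm of it standing out under a 37 mm wide chuck), straight under the centre of the round front end (46 mm radius) of the black belt cover on top of the head, 253 mm below the cover's top. Moves straight down as the handle is pulled; at rest 157 mm lower than hub, 71 to 85 mm above the bench
- block_mid (a point): Centre of the loose wooden block, 180 x 45 x 40 mm (its x, y, z), 0.15 to 0.3 kg, flat on the bench at the start. A dark pencil line runs level round its four sides, 28 mm above its underside: 8 mm above this centre, 12 mm below the top face. Both ends are alike
- glue: Bystander: white glue bottle, 60 mm across, 170 mm tall, standing. Origin at the centre of its underside
- tape: Bystander: black tape measure, 75 x 75 x 36 mm. Origin at the centre of its underside
- clamp: Bystander: one-handed bar clamp lying flat, steel bar 300 mm long along its x, jaws and handle reaching 95 mm to its -y side, 25 mm high. Origin under the middle of the bar

How it is judged:
On the way:
1. the block lies flat on the base, released, one end beside the bit (z of block_mid in the frame of base between 0.047 and 0.053 m and angle between block_mid's own z axis and vertical below 0.05 rad and contact force between the fingers and block below 0.2 N and y of bit_tip in the frame of block_mid between -0.022 and 0.022 m and (x of bit_tip in the frame of block_mid between 0.0935 and 0.116 m or x of bit_tip in the frame of block_mid between -0.116 and -0.0935 m)), for 0.2 s.
At the end, for the whole second after the job is handed in: Block flat on the base, untouched; bit opposite one of its ends (within 22 mm of its middle line), 0 to 22 mm clear of it; bit point level with the pencil line within 2 mm and still; fingers on the feed handle with more than 1.5 N (all of step 1 and linear speed of block below 0.01 m/s and z of bit_tip in the frame of block_mid between 0.006 and 0.01 m and velocity of joint feed between -0.05 and 0.05 rad/s and contact force between the fingers and feed above 1.5 N); the arm keeps its last pose, push and grip.
It fails at once if the bit or chuck is driven onto the block (contact force between quill and block above 5 N).
It fails at once if the glue bottle, tape measure or clamp is disturbed (distance of any of glue, tape, clamp from where it was at the start of the episode above 0.03 m).
It also fails if it takes over 61 s, if anything falls off the work surface, if the arm or the gripper's body presses on something with over 40 N, if the wrist force passes 120 N, or if a joint passes its speed limit or range.

## Robot

A 7-joint arm with a two-finger parallel gripper is mounted at the origin on the work surface. World frame = base frame: x ahead of the robot, y to its left, z up, the work surface at z = 0. Lengths are in m, angles in rad, forces in N, time in s.
With the tool pointing down it reaches from about 0.425 to 0.975 m from the base axis. Payload 16.7 kg.
Tool frame: the origin (TCP) lies midway between the tips of the shut fingers; the grasp point (between the pads) lies 19 mm behind it (bot.pinch_z is the distance from the TCP to the grasp point, in m); z points along the fingers, y is the line along which they close (so a half turn about z gives the same grasp; the last joint's range is limited). The gripper opens to 85 mm and grips with 20 to 120 N. Pads are 22 mm wide; open, the fingers measure 114 mm over their backs; the gripper's body (76 mm by 85 mm) begins 54 mm behind the grasp point. The pads swing forward as they close: fully open they stand 13 mm farther back than shut.
Start: joints at [1.109, 0.426, 0.074, 1.606, -0.034, 1.111, -0.067], TCP at [0.207, -0.642, 0.231] pointing down, gripper open.
Joint ranges: [-2.85, 2.85], [-0.5, 2.14], [-1.23, 1.37], [0.21, 2.46], [-1.02, 4.16], [0.16, 2.05], [-2.73, 2.73]. Speed limits (rad/s): [1.89, 1.89, 2.39, 2.39, 3.01, 3.01, 3.01].

## Interface

Orientations are given as a unit quaternion [x, y, z, w].
In Python, from bench import telemetry, viewer, order, bot gives the robot as it stands. The module is installed in compiled form; this text tells all that it offers.
- The arm moves only by the tool move_arm, never from a script. Its argument "series" is one flat list of numbers, 6 for each row, row after row: the shift along the tool's x, y, z in mm, then the turn, a rotation vector about the tool's x, y, z in rad. A call has 1 to 10 rows; each row shifts and turns the commanded pose from where the row before left it, along the tool's axes as they then stand; what a row does not reach is not made up. A row lasts 1/10 s, in which the tool goes at most 50 mm and 8.59 degrees, less where a joint would pass 70% of its speed; a pose out of reach is approached as far as the arm can. A call with a gripper value outside its range is refused whole. "hand" is the opening, from 0 (shut) to 1 (fully open), set as the call begins (left out, the last holds). The fingers move at their own pace and stop on an object; "squeeze" is the grip in N (left out, the last holds). Time passes only in rows, so rows that do not move let the fingers close. It gives the time, the measured TCP pose, the force, the opening and the grip force at its end, in the units of the state.
- telemetry.observe(): the state, without advancing time (a new reading comes with each control period).
- viewer.read_camera(name): name is "scene" or "top" or "wrist"; returns the picture (384x512x3 uint8, red, green, blue); there is no depth.
- viewer.camera_model(name): a dict with "camera_matrix" (3x3 intrinsics, pixels), "position" and "rotation" of the camera in the world. Camera axes: x right, y up, looking along -z (the intrinsics and any distortion apply to the point x, -y, -z); pixel columns grow to the right and rows downward; lengths in m; the calibration is good to about 2 mm. A picture is of the moment at which its call begins: read the wrist's pose just before it. camera_model takes no time and is no camera call; for the wrist camera it gives the pose at the moment of the call.
- order.sign_off(): hands the job in; it is judged then, once.
The state is a dict: "time": time; "q": joint angles; "dq": joint speeds; "tau": joint torques, N m; "ee_pos": TCP position; "tool_rot": TCP orientation; "ft_force": force on the tool from outside, world axes, zero at the start; "moment": the same for the moment, N m; "gripper_width": opening from 0.0 (shut) to 1.0 (fully open); "grip_force": force on a finger pad.
Only numpy, scipy, OpenCV 4.12 (cv2) and the standard library are available. Lean on these libraries where they do the work, as an engineer would, in place of code of your own. Each camera call takes 0.05 s, during which the arm holds its last target. There are 200 camera calls.

## Working session

There is one attempt and no reset: what is moved stays moved. The work goes in short steps, Python scripts to look and compute and a tool call to move; the robot and the scene stay as the last step left them, time stands still between calls to the robot, and variables do not carry over. Pictures are saved under pics/ and viewed, at most 10 in all, crops included, and the job is handed in when it is done.

Besides the shell and the picture viewer there is one more tool, called after "Call:" in YAML: its name, and indented under it one key for each argument. move_arm: Moves the arm, as the interface text tells. Its arguments: {"type":"object","properties":{"series":{"type":"array","items":{"type":"number"}},"hand":{"type":"number"},"squeeze":{"type":"number"}},"required":["series"]}

```bash
mkdir -p pics; cat > h.py <<'E'
import numpy as np, cv2
from scipy.spatial.transform import Rotation as R
from bench import telemetry, viewer, order, bot
def cam(n):
    m=viewer.camera_model(n); return np.array(m["camera_matrix"]),np.array(m["position"]),np.array(m["rotation"]),m
def proj(m,p):
    K,c,Rr=m[:3]; v=(np.atleast_2d(p)-c)@Rr; v=v*[1,-1,-1]; u=v@K.T; return u[:,:2]/u[:,2:]
def ray(m,uv):
    K,c,Rr=m[:3]; d=np.linalg.solve(K,[uv[0],uv[1],1.])*[1,-1,-1]; d=Rr@d; return c,d/np.linalg.norm(d)
def atz(m,uv,z):
    c,d=ray(m,uv); return c+d*(z-c[2])/d[2]
def tri(obs):
    A=np.zeros((3,3));b=np.zeros(3);L=[]
    for m,uv in obs:
        c,d=ray(m,uv);P=np.eye(3)-np.outer(d,d);A+=P;b+=P@c;L.append((c,P))
    x=np.linalg.solve(A,b); return x,[np.linalg.norm(P@(x-c)) for c,P in L]
def save(n,img): cv2.imwrite(f"pics/{n}.png",img[:,:,::-1])
E
python3 - <<'E'
from h import *
for n in("scene","top"):
    save(n,viewer.read_camera(n)); m=cam(n); print(n,m[3])
s=telemetry.observe();print(s["time"],s["ee_pos"],s["tool_rot"],s["gripper_width"],bot.pinch_z)
E
```

```text
scene {'camera_matrix': array([[367.56780163,   0.        , 255.95511821],
       [  0.        , 367.56780163, 183.4330343 ],
       [  0.        ,   0.        ,   1.        ]]), 'position': array([1.20636442, 0.22015015, 1.30415332]), 'rotation': array([0.15817149, 0.21247013, 0.76254091, 0.59022842])}
top {'camera_matrix': array([[379.95770491,   0.        , 253.5526261 ],
       [  0.        , 379.95770491, 195.66767209],
       [  0.        ,   0.        ,   1.        ]]), 'position': array([0.36361418, 0.02105801, 1.29517324]), 'rotation': array([ 0.07934337, -0.07592807, -0.69898592,  0.70665284])}
0.1 [ 0.2069304  -0.6420695   0.23063084] [ 9.87874609e-01  1.55252554e-01 -1.49335758e-04 -6.16213199e-04] 0.9974451399627238 0.0187
```

```bash
sed -i 's/np.array(m\["rotation"\]),m/R.from_quat(m["rotation"]).as_matrix(),m/' h.py
python3 - <<'E'
import cv2
for n in("scene","top"): cv2.imwrite(f"pics/{n}b.png",cv2.resize(cv2.imread(f"pics/{n}.png"),(800,600),interpolation=cv2.INTER_CUBIC))
E
```

```text
(no output)
```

View pics/sceneb.png

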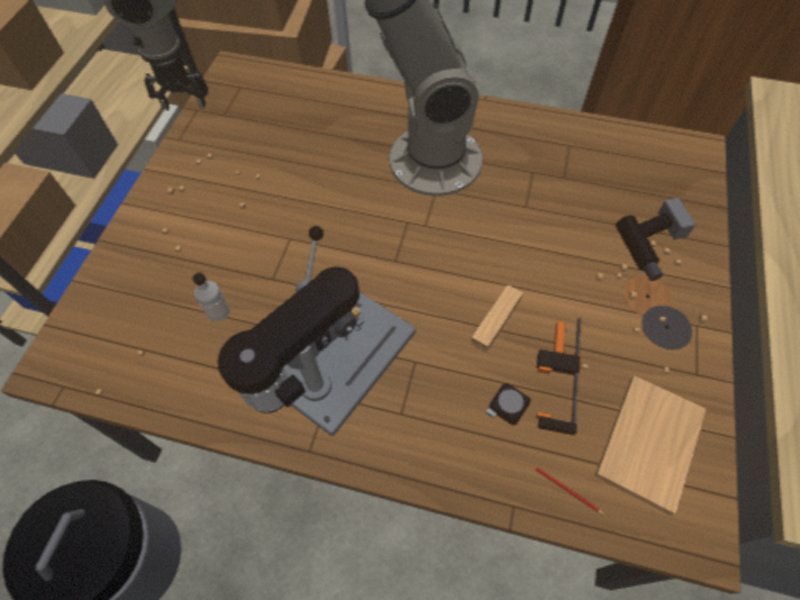

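View pics/topb.png

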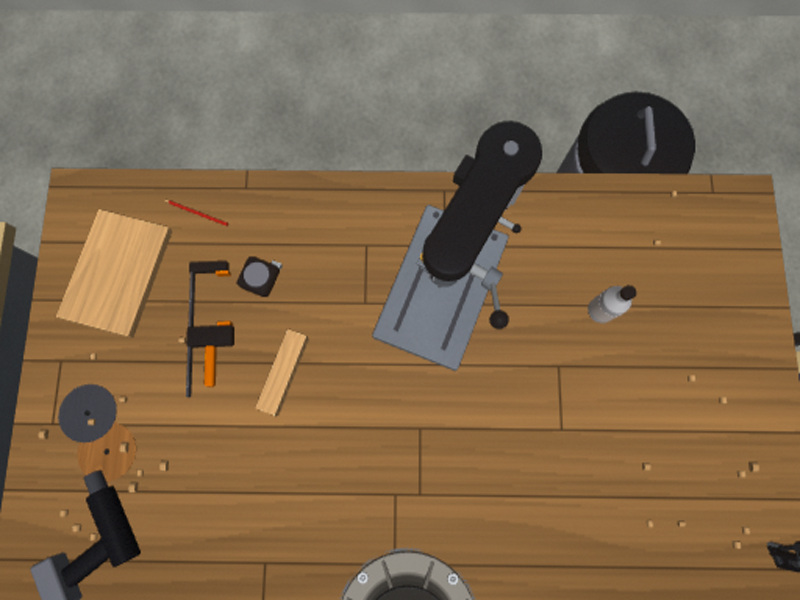

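```bash
python3 - <<'E'
from h import *
import cv2
np.set_printoptions(precision=4,suppress=True)
t,s=cam("top"),cam("scene"); k=.64
f=lambda u,v:((u+.5)*k-.5,(v+.5)*k-.5)
print("knob",tri([(t,f(499,319)),(s,f(316,233))]))
for p in [(373,336),(457,369)]: print("basefront",atz(t,f(*p),.03))
for p in [(414,329),(332,432)]: print("base scene",atz(s,f(*p),.03))
for p in [(290,329),(307,336),(276,416),(256,408)]: print("blk top",atz(t,f(*p),.04))
for p in [(509,286),(523,292),(487,348),(473,339)]: print("blk scene",atz(s,f(*p),.04))
a=cv2.imread("pics/top.png")[110:250,150:350];cv2.imwrite("pics/tc.png",cv2.resize(a,(800,560),interpolation=cv2.INTER_CUBIC))
a=cv2.imread("pics/scene.png")[135:285,130:345];cv2.imwrite("pics/sc.png",cv2.resize(a,(800,558),interpolation=cv2.INTER_CUBIC))
E
```

```text
knob (array([ 0.5605, -0.1434,  0.3222]), [np.float64(0.001052757210650095), np.float64(0.0010527572106502174)])
basefront [0.5796 0.0787 0.03  ]
basefront [ 0.5103 -0.1018  0.03  ]
base scene [0.5858 0.0803 0.03  ]
base scene [ 0.8819 -0.0358  0.03  ]
blk top [0.5913 0.257  0.04  ]
blk top [0.5764 0.2198 0.04  ]
blk top [0.4071 0.2769 0.04  ]
blk top [0.423  0.3196 0.04  ]
blk scene [0.4113 0.2871 0.04  ]
blk scene [0.4201 0.3243 0.04  ]
blk scene [0.5965 0.2637 0.04  ]
blk scene [0.5813 0.2266 0.04  ]
```

View pics/tc.png

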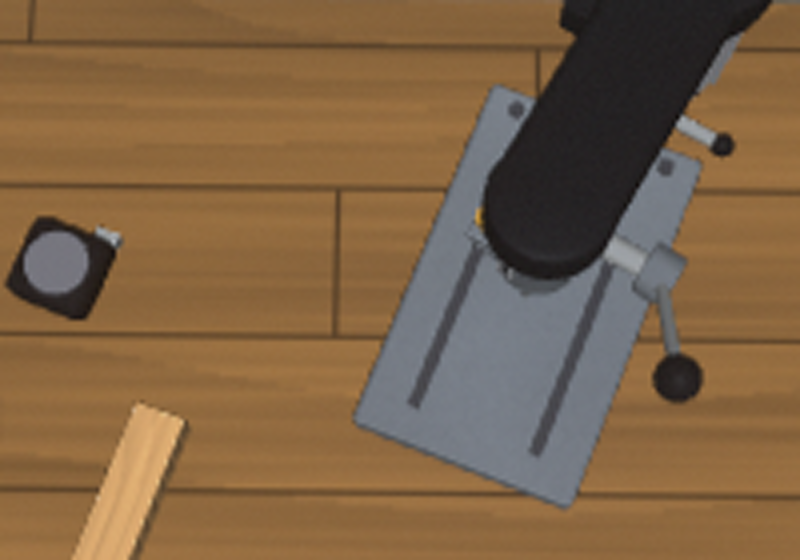

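View pics/sc.png

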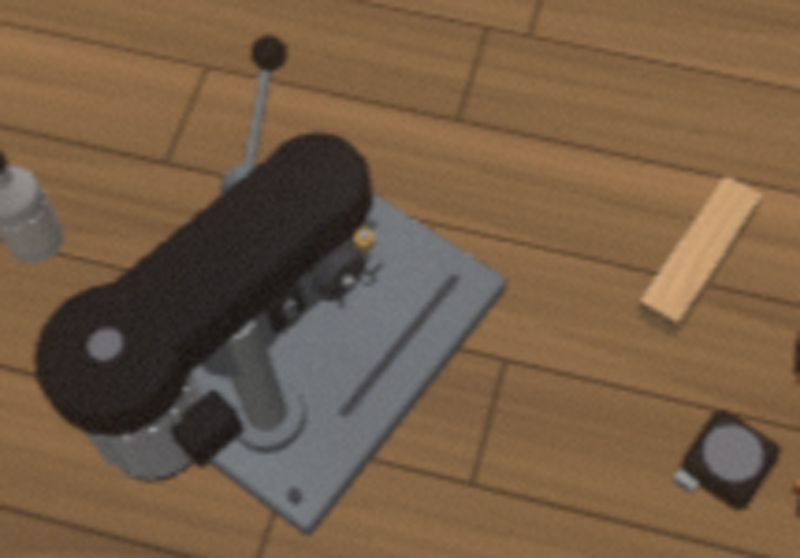

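```bash
cat > base.py <<'E'
from h import *
from scipy.optimize import least_squares
np.set_printoptions(precision=4,suppress=True)
t,s=cam("top"),cam("scene")
T=lambda u,v:np.array([(u+.5)/4-.5+150,(v+.5)/4-.5+110])
S=lambda u,v:np.array([(u+.5)/3.721-.5+130,(v+.5)/3.721-.5+135])
F=lambda u,v:np.array([(u+.5)*.64-.5,(v+.5)*.64-.5])
def W(p,l): c,s_=np.cos(p[2]),np.sin(p[2]); return np.array([p[0]+c*l[0]-s_*l[1],p[1]+s_*l[0]+c*l[1],l[2]])
obs=[(t,T(356,421),(-.145,.1,.03)),(t,T(568,508),(-.145,-.1,.03)),(t,T(701,160),(.185,-.1,.03)),(t,T(495,86),(.185,.1,.03)),
(s,S(505,281),(-.145,.1,.03)),(s,S(308,529),(.185,.1,.03)),(t,T(678,378),'k'),(s,S(269,53),'k')]
def fun(p):
    r=[]
    for m,uv,l in obs:
        if l=='k': l=(-.061,-.13,p[3])
        r.append(proj(m,W(p,l))[0]-uv)
    return np.concatenate(r)
q=least_squares(fun,[.7,-.05,-.35,.32])
B=q.x
bo=[(t,F(290,329),(.09,.0225,.04)),(t,F(307,336),(.09,-.0225,.04)),(t,F(276,416),(-.09,-.0225,.04)),(t,F(256,408),(-.09,.0225,.04)),
(s,S(641,306),(.09,.0225,.04)),(s,S(678,324),None),(s,S(725,178),None),(s,S(762,197),None)]
E
cat > r1.py <<'E'
from base import *
print(B,"tip",B[3]-.238);print(q.fun.reshape(-1,2))
# block: scene corners: 641,306 & 678,324 are far-x end
lab=[(.09,.0225,.04),(.09,-.0225,.04),(-.09,-.0225,.04),(-.09,.0225,.04)]
bb=[(t,F(290,329),lab[0]),(t,F(307,336),lab[1]),(t,F(276,416),lab[2]),(t,F(256,408),lab[3]),
(s,S(641,306),lab[1]),(s,S(678,324),lab[0]),(s,S(725,178),lab[2]),(s,S(762,197),lab[3])]
q2=least_squares(lambda p:np.concatenate([proj(m,W(p,(l[0],l[1],p[3])))[0]-uv for m,uv,l in bb]),[.5,.27,-.35,.04])
print("block",q2.x);print(q2.fun.reshape(-1,2))
w=cam("wrist");st=telemetry.observe();Rt=R.from_quat(st["tool_rot"]).as_matrix()
print("wristcam in tool",Rt.T@(w[1]-st["ee_pos"]));print(Rt.T@w[2]);print(w[0]);print(Rt)
E
python3 r1.py
```

```text
[ 0.6737 -0.0576 -0.398   0.3125] tip 0.074546735627949
[[-3.6453  0.1854]
 [-1.7573  2.0165]
 [ 0.7283  2.4407]
 [-0.465  -0.3346]
 [ 2.4773 -0.7346]
 [-0.5756 -0.2733]
 [ 2.9448 -1.7522]
 [-3.418   2.6867]]
block [ 0.4998  0.2715 -0.3378  0.0334]
[[-1.3995  0.0865]
 [ 0.0898  0.0989]
 [-0.5866 -0.0391]
 [-0.4626  0.3124]
 [-0.8955 -0.6408]
 [-0.5414  0.5134]
 [-0.7118  0.052 ]
 [-0.6831  0.3259]]
wristcam in tool [ 0.0665  0.0001 -0.1433]
[[ 0.0001  0.965   0.2624]
 [ 1.      0.0002 -0.0013]
 [-0.0013  0.2624 -0.965 ]]
[[274.018    0.     254.6688]
 [  0.     274.018  194.245 ]
 [  0.       0.       1.    ]]
[[ 0.9518  0.3067 -0.0005]
 [ 0.3067 -0.9518  0.0012]
 [-0.0001 -0.0013 -1.    ]]
```

```bash
python3 - <<'E'
from base import *
P=[atz(m,uv,.03)[:2] for m,uv,l in obs[:6]]
print(np.array(P)); 
for a,b in((0,1),(1,2),(2,3),(3,0),(4,5)): d=P[b]-P[a];print(a,b,np.linalg.norm(d),np.degrees(np.arctan2(d[1],d[0])))
x,e=tri([(t,T(678,378)),(s,S(269,53))]);print("knob",x,e)
# cover front end circle centre, top view & scene (radius 46mm)
E
```

```text
[[ 0.5796  0.0784]
 [ 0.5081 -0.0996]
 [ 0.8145 -0.2193]
 [ 0.8818 -0.0388]
 [ 0.5843  0.0822]
 [ 0.8835 -0.0349]]
0 1 0.19181862615956197 -111.88541993657714
1 2 0.32895601558268067 -21.338805421813575
2 3 0.1925788939008576 69.54804155091986
3 0 0.32414621508038743 158.79304427717835
4 5 0.32127501580379914 -21.379293275770216
knob [ 0.5602 -0.1436  0.322 ] [np.float64(0.0007087308048346825), np.float64(0.0007087308048347356)]
```

```bash
python3 - <<'E'
from base import *
x,e=tri([(t,T(549,212)),(s,S(317,188))]);print("cover",x,e)
print(atz(t,T(549,212),.335),atz(s,S(317,188),.335))
o=np.array([.6774,-.0626]);c,s_=np.cos(-.371),np.sin(-.371)
for n,p in(("cov",x[:2]),("knob",[.5602,-.1436]),("hubtop",atz(t,T(655,275),.245)[:2])): d=p-o;print(n,c*d[0]+s_*d[1],-s_*d[0]+c*d[1])
E
```

```text
cover [ 0.6762 -0.0619  0.3113] [np.float64(6.868814544319783e-05), np.float64(6.868814544316508e-05)]
[ 0.6686 -0.06    0.335 ] [ 0.6888 -0.0551  0.335 ]
cov -0.0013983880988939477 0.0001643869819161714
knob -0.07985997510294075 -0.11797976257205164
hubtop 0.00446923210940282 -0.08451629468615303
```

```bash
python3 - <<'E'
from base import *
a=atz(t,F(448,252),.335);b=atz(t,F(510,150),.335);d=b-a;print(a,b,np.degrees(np.arctan2(d[1],d[0])),np.linalg.norm(d))
print(np.array([W((.677,-.062,-.371),p) for p in [(-.061,-.13,.32)]]))
p0=(.677,-.062,-.371)
for l in [(-.061,-.13,.322),(0.02,-.1,.24),(.12,0,.03),(0,0,.335),(0,0,.03)]:
  w=W(p0,l); print(l,(proj(t,w)[0]+.5)/.64-.5,(proj(s,w)[0]+.5)/.64-.5)
E
```

```text
[ 0.6728 -0.0592  0.335 ] [ 0.8617 -0.1696  0.335 ] -30.328098915352257 0.21879303620442964
[[ 0.573 -0.161  0.32 ]]
(-0.061, -0.13, 0.322) [508.6888 311.9518] [305.6459 235.9968]
(0.02, -0.1, 0.24) [499.9945 275.3728] [297.3767 289.8839]
(0.12, 0, 0.03) [457.2849 244.4892] [316.0879 386.6242]
(0, 0, 0.335) [449.6647 249.6672] [334.4789 283.8412]
(0, 0, 0.03) [438.0082 292.8869] [348.0418 348.5695]
```

```bash
python3 - <<'E'
from base import *
for z in(.31,.335):
  a=atz(s,S(317,188),z);b=atz(s,S(105,345),z);d=b-a;print(a,b,np.degrees(np.arctan2(d[1],d[0])),np.linalg.norm(d))
x,e=tri([(t,F(510,148)),(s,S(105,345))]);print(x,e)
E
```

```text
[ 0.6755 -0.0622  0.31  ] [ 0.8545 -0.1805  0.31  ] -33.452736666954756 0.21462305059671438
[ 0.6888 -0.0551  0.335 ] [ 0.8634 -0.1705  0.335 ] -33.45273666695477 0.20922591904015173
[ 0.8643 -0.1694  0.3375] [np.float64(0.00010181791968799569), np.float64(0.00010181791968797785)]
```

```bash
cat >> h.py <<'E'
def down(az,tilt=0):
    # tool down, tool x toward azimuth az (deg); tilt: turns about tool y so z leans toward -x (deg)
    a=np.radians(az);x=np.array([np.cos(a),np.sin(a),0]);z=np.array([0,0,-1.]);y=np.cross(z,x)
    return np.c_[x,y,z]@R.from_euler('y',-tilt,degrees=True).as_matrix()
def go(pos,Rg,p0=None,R0=None):
    st=telemetry.observe()
    p0=np.array(st["ee_pos"]) if p0 is None else np.array(p0); R0=R.from_quat(st["tool_rot"]).as_matrix() if R0 is None else R0
    print("shift tool mm",(R0.T@(np.array(pos)-p0)*1000).round(1),"rot",R.from_matrix(R0.T@Rg).as_rotvec().round(4),"shift if rotated first",(Rg.T@(np.array(pos)-p0)*1000).round(1))
E
python3 - <<'E'
from h import *
go([.38,-.40,.36],down(60)); go([.42,.02,.36],down(159),[.38,-.4,.36],down(60)); go([0.42,.02,.36],down(159,25),[.42,.02,.36],down(159))
E
```

```text
shift tool mm [ 239.  -177.5 -129.2] rot [-1.200e-03 -4.000e-04 -7.354e-01] shift if rotated first [ 296.2   28.8 -129.4]
shift tool mm [ 383.7 -175.4    0. ] rot [-0.     -0.     -1.7279] shift if rotated first [113.2 406.4   0. ]
shift tool mm [0. 0. 0.] rot [-0.     -0.4363 -0.    ] shift if rotated first [0. 0. 0.]
```

Call:
move_arm:
  series: [24,-18,-13,0,0,0,24,-18,-13,0,0,0,24,-18,-13,0,0,0,24,-18,-13,0,0,0,24,-18,-13,0,0,0,24,-18,-13,0,0,0,24,-18,-13,0,0,0,24,-18,-13,0,0,0,24,-18,-13,0,0,0,24,-18,-13,0,0,0]

```text
time: 1.1
ee_pos: [0.3807, -0.3963, 0.3616]
tool_rot: [0.988, 0.155, -0.0, -0.0]
ft_force: [-0.0, -0.4, -0.3]
gripper_width: 0.998
grip_force: 0.0
```

Call:
move_arm:
  series: [0,0,0,0,0,-0.147,0,0,0,0,0,-0.147,0,0,0,0,0,-0.147,0,0,0,0,0,-0.147,0,0,0,0,0,-0.147,38,-18,0,0,0,0,38,-18,0,0,0,0,38,-18,0,0,0,0,38,-18,0,0,0,0,38,-18,0,0,0,0]

```text
time: 2.1
ee_pos: [0.3971, -0.1863, 0.3612]
tool_rot: [0.866, 0.5, -0.0, -0.0]
ft_force: [1.1, 0.8, 0.6]
gripper_width: 1.0
grip_force: 0.0
```

Call:
move_arm:
  series: [38,-18,0,0,0,0,38,-18,0,0,0,0,38,-18,0,0,0,0,38,-18,0,0,0,0,38,-18,0,0,0,0,0,0,0,0,0,-0.145,0,0,0,0,0,-0.145,0,0,0,0,0,-0.145,0,0,0,0,0,-0.145,0,0,0,0,0,-0.145]

```text
time: 3.1
ee_pos: [0.4144, 0.0216, 0.3611]
tool_rot: [0.63, 0.776, -0.0, -0.0]
ft_force: [0.2, -0.4, -0.3]
gripper_width: 1.002
grip_force: 0.0
```

Call:
move_arm:
  series: [0,0,0,0,0,-0.143,0,0,0,0,0,-0.143,0,0,0,0,0,-0.143,0,0,0,0,0,-0.143,0,0,0,0,0,-0.143,0,0,0,0,0,-0.143,0,0,0,0,0,-0.143,0,0,0,0,-0.145,0,0,0,0,0,-0.145,0,0,0,0,0,-0.145,0]

```text
time: 4.1
ee_pos: [0.4148, 0.0218, 0.3617]
tool_rot: [0.179, 0.959, -0.04, 0.215]
ft_force: [0.8, -0.3, 1.0]
gripper_width: 1.004
grip_force: 0.0
```

```bash
python3 - <<'E'
from h import *
np.set_printoptions(precision=4,suppress=True)
st=telemetry.observe();m=cam("wrist");im=viewer.read_camera("wrist");save("w1",im)
import pickle;pickle.dump((m[0],m[1],m[2]),open("w1.pkl","wb"))
print(st["time"],st["ee_pos"],st["q"]);print(R.from_quat(st["tool_rot"]).as_matrix(),m[1])
cv2.imwrite("pics/w1b.png",cv2.resize(cv2.imread("pics/w1.png"),(800,600),interpolation=cv2.INTER_CUBIC))
E
```

```text
4.1 [0.4148 0.0218 0.3617] [ 0.3063 -0.3601 -0.5535  2.1754  0.0805  0.9132  0.9126]
[[-0.8438  0.3597  0.3983]
 [ 0.3257  0.9331 -0.1527]
 [-0.4266  0.0008 -0.9045]] [0.3027 0.0652 0.4631]
```

View pics/w1b.png

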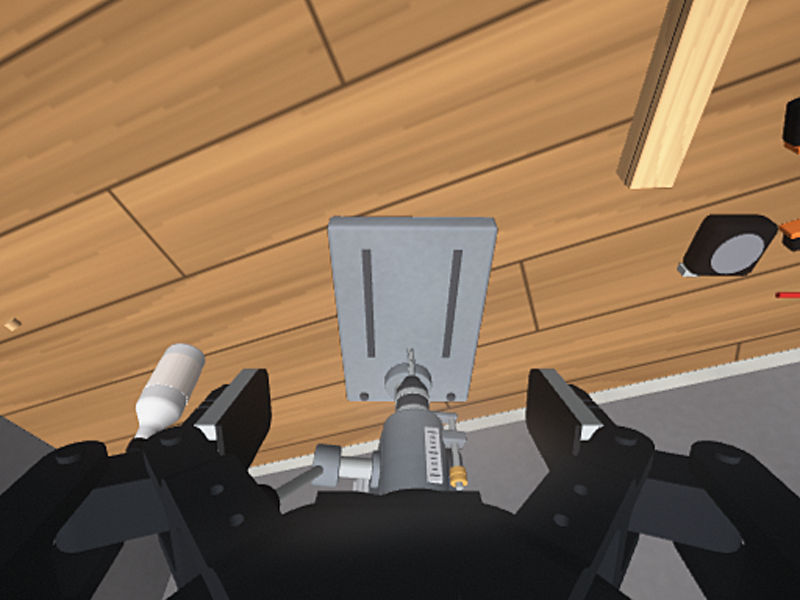

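Call:
move_arm:
  series: [19,23,19,0,0,0,19,23,19,0,0,0,19,23,19,0,0,0,19,23,19,0,0,0,0,0,0,0,0,0,0,0,0,0,0,0]

```text
time: 4.75
ee_pos: [0.4131, 0.1204, 0.26]
tool_rot: [0.179, 0.96, -0.04, 0.211]
ft_force: [0.1, -0.6, 0.7]
gripper_width: 1.002
grip_force: 0.0
```

```bash
python3 - <<'E'
from h import *
np.set_printoptions(precision=4,suppress=True)
st=telemetry.observe();m=cam("wrist");im=viewer.read_camera("wrist");save("w2",im)
import pickle;pickle.dump((m[0],m[1],m[2]),open("w2.pkl","wb"))
print(st["time"],st["ee_pos"],m[1])
a=cv2.imread("pics/w1.png")[132:264,200:328];b=cv2.imread("pics/w2.png")
cv2.imwrite("pics/w12.png",np.hstack([cv2.resize(a,(384,396),interpolation=cv2.INTER_CUBIC),cv2.resize(b[100:298,120:320],(400,396),interpolation=cv2.INTER_CUBIC)]))
E
```

```text
4.75 [0.4131 0.1204 0.26  ] [0.3017 0.1637 0.3623]
```

View pics/w12.png

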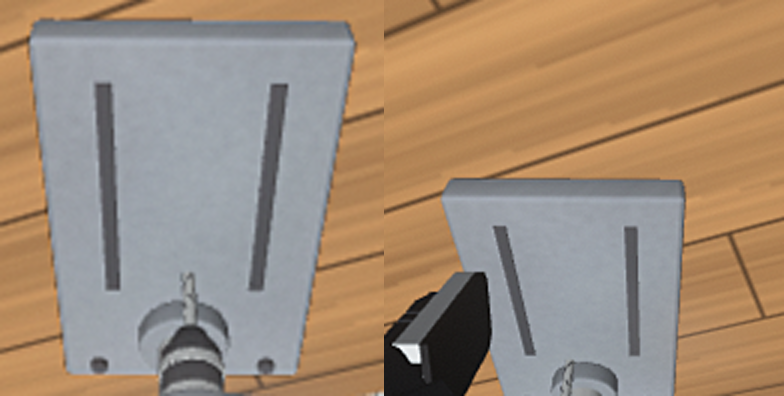

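```bash
cat > r2.py <<'E'
from h import *
import pickle
np.set_printoptions(precision=4,suppress=True)
m1=pickle.load(open("w1.pkl","rb"));m2=pickle.load(open("w2.pkl","rb"))
A=lambda u,v:((u+.5)/3-.5+200,(v+.5)/3-.5+132)
Bq=lambda u,v:((u-384+.5)/2-.5+120,(v+.5)/2-.5+100)
print("tip",tri([(m1,A(188,272)),(m2,Bq(570,361))]))
P=[atz(m1,A(*p),.03) for p in[(354,42),(31,42),(68,374),(298,374)]];print(np.array(P))
for a,b in((0,1),(1,2),(2,3),(3,0)): d=P[b]-P[a];print(np.linalg.norm(d),np.degrees(np.arctan2(d[1],d[0])))
print([tri([(m1,A(*a)),(m2,Bq(*b))]) for a,b in [((103,84),(499,227)),((280,84),(631,227)),((258,290),(633,355))]])
# block end near press, view 1 full (b coords)
f=lambda u,v:((u+.5)*.64-.5,(v+.5)*.64-.5)
print("blk near end",atz(m1,f(631,186),.04),atz(m1,f(672,187),.04))
E
python3 r2.py
```

```text
tip (array([ 0.6763, -0.0622,  0.0866]), [np.float64(0.0008046743431728983), np.float64(0.0008046743431729248)])
[[ 0.5803  0.0796  0.03  ]
 [ 0.5105 -0.1016  0.03  ]
 [ 0.8128 -0.2209  0.03  ]
 [ 0.8836 -0.0368  0.03  ]]
0.1942021756911389 -111.0597896878784
0.32501776498265095 -21.542155494746712
0.1972466332220043 68.96602400045012
0.32491752672027285 158.99455585268223
[(array([ 0.5524, -0.0727,  0.0319]), [np.float64(4.218206921401227e-05), np.float64(4.218206921417619e-05)]), (array([0.5927, 0.03  , 0.031 ]), [np.float64(0.00010644076940169333), np.float64(0.00010644076940169535)]), (array([ 0.7622, -0.0372,  0.0356]), [np.float64(0.001227471487567057), np.float64(0.0012274714875669984)])]
blk near end [0.575  0.2222 0.04  ] [0.5917 0.2624 0.04  ]
```

```bash
python3 - <<'E'
from h import *
go([.476,.280,.12],down(160.6))
E
```

```text
shift tool mm [ 58.7 171.9 127.7] rot [-0.0071  0.4343 -0.0304] shift if rotated first [ -5.8 171.7 140.6]
```

Call:
move_arm:
  series: [0,0,0,-0.002,0.109,-0.008,0,0,0,-0.002,0.109,-0.008,0,0,0,-0.002,0.109,-0.007,0,0,0,-0.001,0.108,-0.007,-1.5,43,35,0,0,0,-1.5,43,35,0,0,0,-1.5,43,35,0,0,0,-1.3,43,35,0,0,0,0,0,0,0,0,0,0,0,0,0,0,0]

```text
time: 5.8
ee_pos: [0.4696, 0.265, 0.1334]
tool_rot: [0.168, 0.986, -0.001, -0.001]
ft_force: [0.2, -1.4, -0.3]
gripper_width: 1.001
grip_force: 0.0
```

```bash
python3 - <<'E'
from h import *
go([.476,.280,.12],down(160.6))
st=telemetry.observe();m=cam("wrist");im=viewer.read_camera("wrist");save("w3",im)
import pickle;pickle.dump((m[0],m[1],m[2]),open("w3.pkl","wb"))
for l in [(.09,.0225),(.09,-.0225),(-.09,-.0225),(-.09,.0225)]:
  a=np.radians(-19.4);p=[.4998+np.cos(a)*l[0]-np.sin(a)*l[1],.2715+np.sin(a)*l[0]+np.cos(a)*l[1],.04]
  u=proj(m,p)[0];print(u);cv2.circle(im,tuple(int(round(v)) for v in u),2,(255,0,0),-1)
cv2.imwrite("pics/w3b.png",cv2.resize(im[:,:,::-1],(800,600),interpolation=cv2.INTER_CUBIC))
E
```

```text
shift tool mm [-1.1 16.2 13.3] rot [-0.0015 -0.0018  0.0013] shift if rotated first [-1.1 16.2 13.4]
[293.13148061 307.537199  ]
[248.42525417 307.39709808]
[247.45927634 122.63317861]
[301.30524965 122.71449749]
```

View pics/w3b.png

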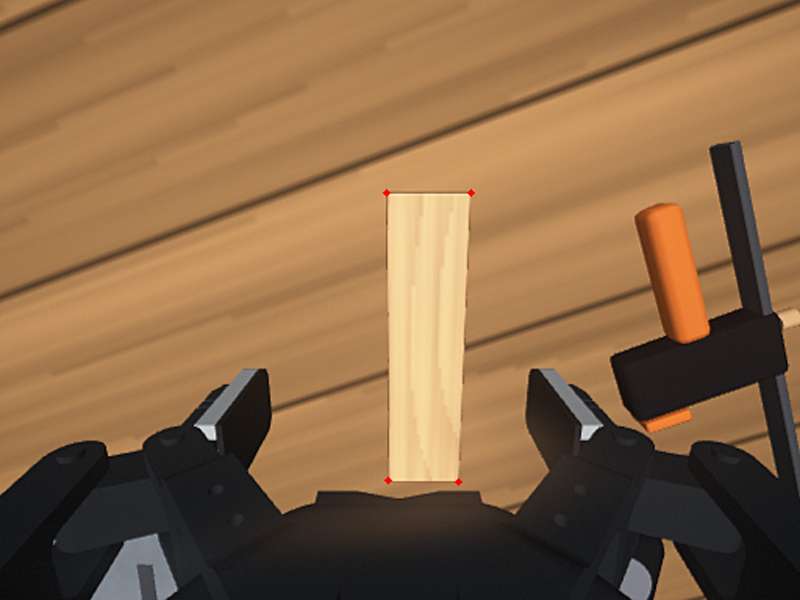

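Call:
move_arm:
  series: [-1,16,13,-0.0015,-0.0018,0.0013,0,0,25,0,0,0,0,0,25,0,0,0,0,0,25,0,0,0,0,0,20,0,0,0,0,0,12,0,0,0,0,0,6,0,0,0,0,0,0,0,0,0]

```text
time: 6.65
ee_pos: [0.4768, 0.2795, 0.0088]
tool_rot: [0.169, 0.986, 0.001, 0.001]
ft_force: [0.7, -0.1, -1.5]
gripper_width: 1.001
grip_force: 0.0
```

Call:
move_arm:
  series: [0,0,0,0,0,0,0,0,0,0,0,0,0,0,0,0,0,0,0,0,0,0,0,0,0,0,0,0,0,0,0,0,0,0,0,0,0,0,0,0,0,0,0,0,0,0,0,0]
  hand: 0
  squeeze: 50

```text
time: 7.45
ee_pos: [0.4766, 0.2803, 0.009]
tool_rot: [0.169, 0.986, 0.001, 0.002]
ft_force: [-0.9, -2.2, 10.3]
gripper_width: 0.516
grip_force: 50.7
```

```bash
python3 - <<'E'
from h import *
st=telemetry.observe();print(st["ee_pos"])
# block centre relative to TCP
p=np.array(st["ee_pos"]);Rt=R.from_quat(st["tool_rot"]).as_matrix();d=Rt.T@(np.array([.4998,.2715,.02])-p);d[1]=0;print(d*1000)
tgt=np.array([.6765-.105*np.cos(.370),-.0622+.105*np.sin(.370),.02+.03]);Rg=down(158.8)
f=tgt-Rg@d;print(f);up=np.array([p[0],p[1],.10])
go(up,Rt); go([f[0],f[1],.10],Rg,up,Rt)
E
```

```text
[0.47661772 0.28027432 0.00900752]
[-24.81054463   0.         -10.92695835]
[ 0.55547417 -0.01525828  0.03907304]
shift tool mm [ -0.2   0.2 -91. ] rot [0. 0. 0.] shift if rotated first [ -0.2   0.2 -91. ]
shift tool mm [-1.728e+02 -2.524e+02 -1.000e-01] rot [0.0021 0.0027 0.0305] shift if rotated first [-180.4 -247.     0. ]
```

Call:
move_arm:
  series: [0,0,-15,0,0,0,0,0,-25,0,0,0,0,0,-25,0,0,0,0,0,-25,0,0,0,-10,-20,0,0,0,0.006,-16,-28,0,0,0,0.006,-20,-35,0,0,0,0.006,-20,-35,0,0,0,0.006,-20,-35,0,0,0,0.006,-20,-35,0,0,0,0]

```text
time: 8.45
ee_pos: [0.5099, 0.0654, 0.0991]
tool_rot: [0.184, 0.983, 0.001, 0.001]
ft_force: [0.4, -0.1, -2.7]
gripper_width: 0.52
grip_force: 51.9
```

Call:
move_arm:
  series: [-20,-35,0,0,0,0,-10,-15,0,0,0,0,-5,-5,0,0,0,0,0,0,0,0,0,0,0,0,0,0,0,0]

```text
time: 8.95
ee_pos: [0.5225, 0.0042, 0.0984]
tool_rot: [0.183, 0.983, 0.001, 0.001]
ft_force: [-0.1, 0.8, -2.0]
gripper_width: 0.521
grip_force: 51.8
```

```bash
python3 - <<'E'
from h import *
st=telemetry.observe();print(st["ee_pos"],st["gripper_width"],st["ft_force"])
go([.55547,-.01526,.060],down(158.8))
E
```

```text
[0.52249349 0.00423715 0.09842324] 0.5208936589097192 [-0.05096842  0.83280516 -2.0129493 ]
shift tool mm [-37.7  -6.4  38.5] rot [0.0023 0.0018 0.0018] shift if rotated first [-37.8  -6.3  38.4]
```

Call:
move_arm:
  series: [0,-2,13,0.001,0.001,0.002,0,-2,13,0.001,0.001,0,0,-2,12,0,0,0,-10,0,0,0,0,0,-12,0,0,0,0,0,-10,0,0,0,0,0,-6,0,0,0,0,0,0,0,0,0,0,0,0,0,0,0,0,0]

```text
time: 9.85
ee_pos: [0.5558, -0.0163, 0.0601]
tool_rot: [0.185, 0.983, -0.0, -0.0]
ft_force: [0.1, -0.2, -1.8]
gripper_width: 0.519
grip_force: 51.7
```

```bash
python3 - <<'E'
from h import *
st=telemetry.observe();print(st["ee_pos"],st["gripper_width"],st["ft_force"])
go([.55547,-.01526,.039],down(158.8))
E
```

```text
[ 0.55581748 -0.01634203  0.06009626] 0.5186558545041979 [ 0.13859448 -0.23179227 -1.7855502 ]
shift tool mm [ 0.7  0.9 21.1] rot [-0.0002 -0.0004 -0.0016] shift if rotated first [ 0.7  0.9 21.1]
```

Call:
move_arm:
  series: [0.7,0.9,7,0,0,0,0,0,7,0,0,0,0,0,4,0,0,0,0,0,2,0,0,0,0,0,0.5,0,0,0,0,0,0,0,0,0]

```text
time: 10.45
ee_pos: [0.5556, -0.0152, 0.0396]
tool_rot: [0.185, 0.983, -0.0, -0.0]
ft_force: [0.8, -0.9, -2.2]
gripper_width: 0.52
grip_force: 51.9
```

Call:
move_arm:
  series: [0,0,0.7,0,0,0,0,0,0,0,0,0]

```text
time: 10.65
ee_pos: [0.5557, -0.0153, 0.0391]
tool_rot: [0.185, 0.983, -0.0, 0.0]
ft_force: [-1.8, 0.5, 1.0]
gripper_width: 0.517
grip_force: 52.1
```

Call:
move_arm:
  series: [0,0,0,0,0,0,0,0,0,0,0,0,0,0,0,0,0,0,0,0,0,0,0,0,0,0,0,0,0,0,0,0,0,0,0,0]
  hand: 1

```text
time: 11.25
ee_pos: [0.5555, -0.0153, 0.0388]
tool_rot: [0.185, 0.983, -0.0, -0.0]
ft_force: [-0.6, -0.1, -0.4]
gripper_width: 1.001
grip_force: 0.0
```

Call:
move_arm:
  series: [0,0,-15,0,0,0,0,0,-20,0,0,0,0,0,-20,0,0,0,30,0,-20,0,-0.06,0,30,0,-20,0,-0.06,0,30,0,-20,0,-0.06,0,20,0,-20,0,-0.06,0,0,0,0,0,0,0]

```text
time: 12.05
ee_pos: [0.4447, 0.0278, 0.1669]
tool_rot: [0.182, 0.976, -0.024, 0.121]
ft_force: [-0.1, -0.6, 0.3]
gripper_width: 1.002
grip_force: 0.0
```

```bash
python3 - <<'E'
from h import *
import pickle
st=telemetry.observe();m=cam("wrist");im=viewer.read_camera("wrist");save("w4",im)
pickle.dump((m[0],m[1],m[2]),open("w4.pkl","wb"));print(st["ee_pos"],st["time"])
cv2.imwrite("pics/w4b.png",cv2.resize(im[:,:,::-1],(800,600),interpolation=cv2.INTER_CUBIC))
E
```

```text
[0.44474972 0.02781757 0.1669241 ] 12.05
```

View pics/w4b.png

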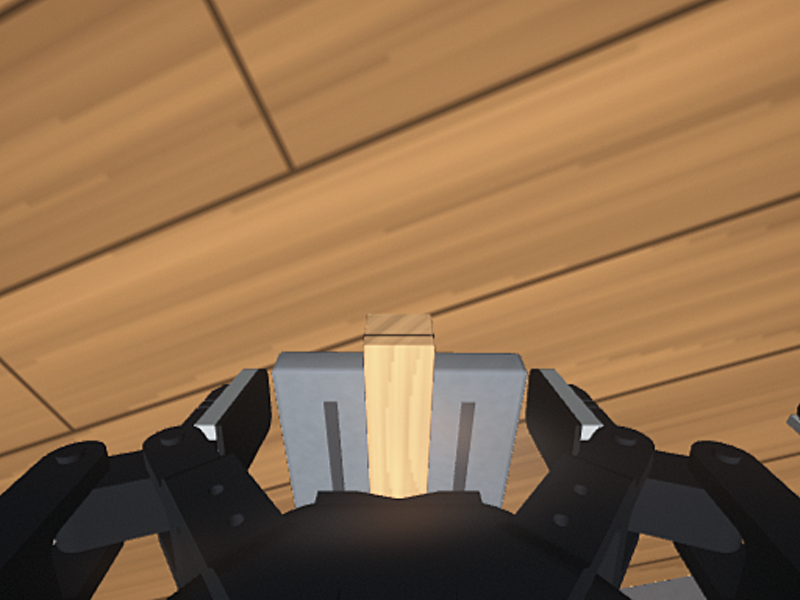

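```bash
python3 - <<'E'
from h import *
import pickle
m=pickle.load(open("w4.pkl","rb"))
f=lambda u,v:((u+.5)*.64-.5,(v+.5)*.64-.5)
a,b=atz(m,f(364,345),.07),atz(m,f(434,345),.07);print(a,b,(a+b)/2)
e=(a+b)/2; d=np.array([.6765,-.0622])-e[:2]; print("end-to-tip",np.linalg.norm(d),np.degrees(np.arctan2(d[1],d[0])))
st=telemetry.observe();Rt=R.from_quat(st["tool_rot"]).as_matrix()
p=np.array([.46,.06,.30]);go(p,Rt);go([.591,.086,.253],down(120,35),p,Rt)
E
```

```text
[ 0.48756347 -0.01197419  0.07      ] [0.5031269  0.02869885 0.07      ] [0.49534519 0.00836233 0.07      ]
end-to-tip 0.1944122125663357 -21.281608246856177
shift tool mm [ -33.3   35.2 -129.4] rot [0. 0. 0.] shift if rotated first [ -33.3   35.2 -129.4]
shift tool mm [-98.   71.7  72.8] rot [ 0.2807 -0.3514  0.6206] shift if rotated first [ -8.3 126.4  63.2]
```

Call:
move_arm:
  series: [-8,9,-32,0,0,0,-8,9,-32,0,0,0,-8,9,-32,0,0,0,-8,9,-32,0,0,0,0,0,0,0.047,-0.0586,0.1034,0,0,0,0.047,-0.0586,0.1034,0,0,0,0.047,-0.0586,0.1034,0,0,0,0.047,-0.0586,0.1034,0,0,0,0.047,-0.0586,0.1034,0,0,0,0.047,-0.0586,0.1034]

```text
time: 13.1
ee_pos: [0.4604, 0.0598, 0.2965]
tool_rot: [0.461, 0.84, -0.144, 0.248]
ft_force: [0.0, -1.5, 0.4]
gripper_width: 0.998
grip_force: 0.0
```

Call:
move_arm:
  series: [-2,31,16,0,0,0,-2,31,16,0,0,0,-2,31,16,0,0,0,-2,31,16,0,0,0,0,0,0,0,0,0,0,0,0,0,0,0]

```text
time: 13.7
ee_pos: [0.5862, 0.0914, 0.2432]
tool_rot: [0.458, 0.842, -0.144, 0.245]
ft_force: [0.0, 0.3, -0.2]
gripper_width: 1.002
grip_force: 0.0
```

```bash
cat >> h.py <<'E'
def snap(n):
    import pickle
    st=telemetry.observe();m=cam("wrist");im=viewer.read_camera("wrist");save(n,im);pickle.dump(m[:3],open(n+".pkl","wb"))
    print(st["time"],st["ee_pos"],m[1]); return m
E
python3 - <<'E'
from h import *
m=snap("w5");print(proj(m,[[.6765,-.0622,.0845],[.56,-.144,.32]]))
Rt=R.from_quat(telemetry.observe()["tool_rot"]).as_matrix()
p=np.array(telemetry.observe()["ee_pos"])
q=[.50,.05,.45];go(q,Rt);go([.622,-.168,.457],down(159),q,Rt)
E
```

```text
13.7 [0.586188   0.09138737 0.24319131] [0.51629289 0.20444474 0.32740389]
[[251.97482948 212.25931207]
 [ 85.16715786 423.45809002]]
shift tool mm [-101.9  -98.2 -177.5] rot [0. 0. 0.] shift if rotated first [-101.9  -98.2 -177.5]
shift tool mm [-212.7  -14.7  130.4] rot [-0.1994  0.5519 -0.6127] shift if rotated first [-192.  -159.8   -7. ]
```

Call:
move_arm:
  series: [-20,-20,-35,0,0,0,-20,-20,-35,0,0,0,-20,-20,-35,0,0,0,-20,-20,-35,0,0,0,-20,-20,-35,-0.033,0.092,-0.102,0,0,0,-0.033,0.092,-0.102,0,0,0,-0.033,0.092,-0.102,0,0,0,-0.033,0.092,-0.102,0,0,0,-0.033,0.092,-0.102,0,0,0,-0.033,0.092,-0.102]

```text
time: 14.75
ee_pos: [0.5031, 0.0507, 0.4322]
tool_rot: [0.203, 0.979, -0.011, 0.014]
ft_force: [0.5, 0.6, -0.1]
gripper_width: 0.996
grip_force: 0.0
```

```bash
python3 - <<'E'
from h import *
m=snap("w6");print(proj(m,[.56,-.144,.32]))
go([.622,-.168,.457],down(159))
E
```

```text
14.75 [0.50305945 0.05066452 0.43224476] [0.43971744 0.08079334 0.57335273]
[[115.51447658 299.41438698]]
shift tool mm [-194.1 -152.3  -19.2] rot [-0.014   0.0226 -0.0391] shift if rotated first [-187.5 -159.4  -25.7]
```

Call:
move_arm:
  series: [-10,-20,-4,-0.014,0.022,-0.039,-10,-30,-4,0,0,0,-10,-30,-4,0,0,0,-10,-30,-4,0,0,0,-10,-30,-4,0,0,0,-10,-20,-4,0,0,0,0,0,0,0,0,0]

```text
time: 15.5
ee_pos: [0.4995, -0.1231, 0.4571]
tool_rot: [0.188, 0.982, -0.003, 0.004]
ft_force: [0.4, 0.7, -0.3]
gripper_width: 0.997
grip_force: 0.0
```

```bash
python3 - <<'E'
from h import *
m=snap("w7");print(proj(m,[[.56,-.144,.32]]))
E
```

```text
15.5 [ 0.49954571 -0.12314888  0.45709126] [ 0.4375122  -0.09747619  0.59966583]
[[258.12989207 239.34390787]]
```

Call:
move_arm:
  series: [-25,0,0,0,0,0,-25,0,0,0,0,0,-25,0,0,0,0,0,-25,0,0,0,0,0,-25,0,0,0,0,0,0,0,0,0,0,0,0,0,0,0,0,0]

```text
time: 16.25
ee_pos: [0.6165, -0.1643, 0.4576]
tool_rot: [0.185, 0.983, -0.002, 0.004]
ft_force: [-0.2, 0.1, -0.8]
gripper_width: 1.005
grip_force: 0.0
```

```bash
python3 - <<'E'
from h import *
m=snap("w8");print(proj(m,[[.56,-.144,.32]]))
a=cv2.imread("pics/w7.png");b=cv2.imread("pics/w8.png");c=cv2.imread("pics/w5.png")
up=lambda i,x,y,w,h,k:cv2.resize(i[y:y+h,x:x+w],(w*k,h*k),interpolation=cv2.INTER_CUBIC)
M=np.zeros((600,800,3),np.uint8)
import pickle
def cr(i,n,w,h):
    u=proj(pickle.load(open(n+".pkl","rb")),[[.56,-.144,.32]])[0]; x,y=int(np.clip(u[0]-w//2,0,512-w)),int(np.clip(u[1]-h//2,0,384-h)); print(n,x,y); return up(i,x,y,w,h,2)
M[:300,:400]=cr(a,"w7",200,150);M[300:,:400]=cr(b,"w8",200,150)
M[:,400:]=up(c,200,130,100,150,4)
cv2.imwrite("pics/mos.png",M)
E
```

```text
16.25 [ 0.61654564 -0.16425432  0.45761859] [ 0.55442126 -0.139306    0.6002894 ]
[[253.61489013 124.59215036]]
w7 158 164
w8 153 49
```

View pics/mos.png

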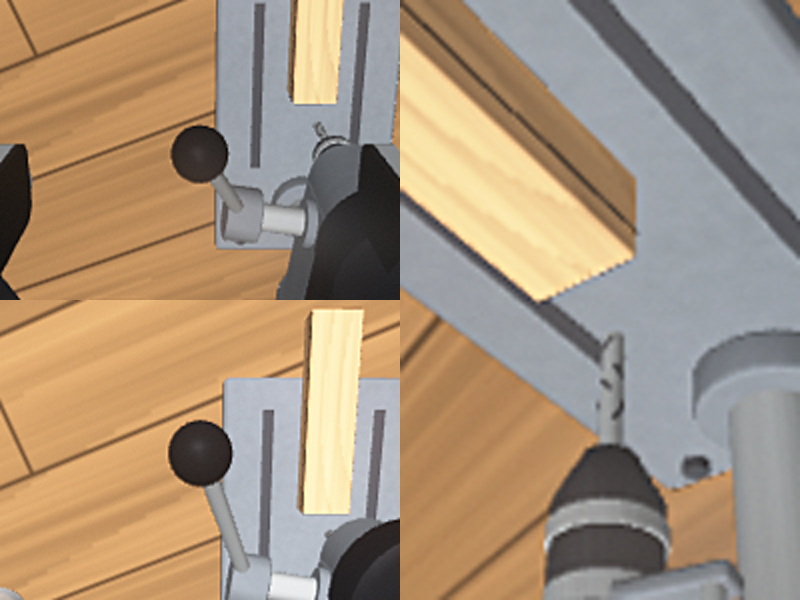

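```bash
python3 - <<'E'
from h import *
import pickle
np.set_printoptions(precision=4,suppress=True)
L=lambda n:pickle.load(open(n+".pkl","rb"))
m1,m2,m5,m7,m8=map(L,("w1","w2","w5","w7","w8"))
A=lambda u,v:((u+.5)/3-.5+200,(v+.5)/3-.5+132)
Bq=lambda u,v:((u-384+.5)/2-.5+120,(v+.5)/2-.5+100)
C=lambda u,v:((u-400+.5)/4-.5+200,(v+.5)/4-.5+130)
k,e=tri([(m7,((200.5)/2-.5+158,154.5/2-.5+164)),(m8,(200.5/2-.5+153,153.5/2-.5+49))]);print("knob",k,e)
tp=[(m1,A(188,272)),(m2,Bq(570,361)),(m5,C(613,333))]
print("tip3",tri(tp)); print(tri([tp[0],tp[2]]),tri(tp[1:]))
for c in[(636,258,.07),(636,232,.058),(541,301,.07)]: print(atz(m5,C(*c[:2]),c[2]))
o=np.array([.6765,-.0622]);d=k[:2]-o
for yaw in(-.370,): c,s=np.cos(yaw),np.sin(yaw);print(c*d[0]+s*d[1],-s*d[0]+c*d[1])
E
```

```text
knob [ 0.5603 -0.1448  0.3224] [np.float64(0.000198346315397606), np.float64(0.00019834631539760486)]
tip3 (array([ 0.6784, -0.063 ,  0.0847]), [np.float64(0.0008314549624613786), np.float64(0.0009828222768564594), np.float64(0.00039949710539823936)])
(array([ 0.6789, -0.0637,  0.0834]), [np.float64(0.0001972532433578304), np.float64(0.00019725324335791755)]) (array([ 0.678 , -0.0622,  0.0857]), [np.float64(0.0005661948138502707), np.float64(0.0005661948138502255)])
[ 0.6718 -0.0378  0.07  ]
[ 0.6714 -0.0374  0.058 ]
[ 0.6557 -0.0773  0.07  ]
-0.07847570664163125 -0.11902657997898869
```

```bash
cat > arc.py <<'E'
from h import *
np.set_printoptions(precision=4,suppress=True)
psi=np.radians(-29.6);K=np.array([.5603,-.1448,.3224]);fw=np.array([-np.cos(psi),-np.sin(psi),0]);up=np.array([0,0,1.])
H=K-.0813*fw-.0813*up
Rg=down(150.4,20)
def knob(f): a=np.pi/4-f; return H+.115*(np.cos(a)*fw+np.sin(a)*up)
def tcp(f): return knob(f)+.0187*Rg[:,2]
def feed(p,Rt):
    k=np.array(p)-.0187*Rt[:,2]-H; return np.pi/4-np.arctan2(k[2],k@fw),np.hypot(k[2],k@fw),k@np.cross(fw,up)
E
python3 - <<'E'
from arc import *
pre=tcp(0)-.09*Rg[:,2]; print(H,pre,tcp(0));go(pre,Rg)
E
```

```text
[ 0.631  -0.185   0.2411] [ 0.5391 -0.1327  0.3894] [ 0.5658 -0.148   0.3048]
shift tool mm [84.   1.6 67.8] rot [ 0.0222 -0.3391  0.1434] shift if rotated first [101.1 -10.6  36.1]
```

Call:
move_arm:
  series: [20,0,0,0,0,0,30,0,0,0,0,0,30,0,0,0,0,0,4,2,10,0.0074,-0.113,0.048,0,0,0,0.0074,-0.113,0.048,0,0,0,0.0074,-0.113,0.048,0,0,0,0,0,0]

```text
time: 17.0
ee_pos: [0.537, -0.1311, 0.4476]
tool_rot: [0.252, 0.951, -0.047, 0.17]
ft_force: [-0.6, -0.1, 0.7]
gripper_width: 0.997
grip_force: 0.0
```

```bash
python3 - <<'E'
from arc import *
go(tcp(0)-.09*Rg[:,2],Rg)
E
```

```text
shift tool mm [17.8 -0.2 55.5] rot [-0.0046  0.0061 -0.0009] shift if rotated first [17.4 -0.4 55.6]
```

Call:
move_arm:
  series: [9,0,15,-0.0046,0.0061,0,8,0,20,0,0,0,0.4,-0.4,20,0,0,0,0,0,25,0,0,0,0,0,25,0,0,0,0,0,20,0,0,0,0,0,15,0,0,0,0,0,0,0,0,0]

```text
time: 17.8
ee_pos: [0.5653, -0.1485, 0.3072]
tool_rot: [0.252, 0.953, -0.041, 0.163]
ft_force: [-0.9, -0.6, -0.6]
gripper_width: 1.002
grip_force: 0.0
```

```bash
python3 - <<'E'
from arc import *
go(tcp(0),Rg); print(telemetry.observe()["ft_force"])
E
```

```text
shift tool mm [0.6 0.7 2.3] rot [ 0.0034 -0.0106 -0.0014] shift if rotated first [0.6 0.7 2.3]
[-0.8721 -0.5922 -0.6396]
```

Close on the ball.

Call:
move_arm:
  series: [0.6,0.7,2.3,0.003,-0.011,-0.001,0,0,0,0,0,0,0,0,0,0,0,0,0,0,0,0,0,0,0,0,0,0,0,0,0,0,0,0,0,0,0,0,0,0,0,0,0,0,0,0,0,0,0,0,0,0,0,0]
  hand: 0
  squeeze: 50

```text
time: 18.7
ee_pos: [0.5664, -0.1482, 0.3077]
tool_rot: [0.252, 0.952, -0.045, 0.17]
ft_force: [-8.9, 1.7, 10.5]
gripper_width: 0.349
grip_force: 48.3
```

```bash
python3 - <<'E'
from arc import *
st=telemetry.observe();Rt=R.from_quat(st["tool_rot"]).as_matrix();print(st["ee_pos"],feed(st["ee_pos"],Rt),st["ft_force"],st["moment"])
fs=np.linspace(0,1.47,21);P=np.array([tcp(f) for f in fs]);print((np.diff(P,axis=0)@Rg*1000).round(1).tolist())
E
```

```text
[ 0.5664 -0.1482  0.3077] (np.float64(-0.020116775531493047), np.float64(0.11663993929435347), np.float64(2.3010611754001506e-05)) [-8.944   1.6882 10.5101] [-0.0305  1.3562 -0.2433]
[[7.5, 0.0, 3.9], [7.2, -0.0, 4.4], [6.9, 0.0, 4.9], [6.5, -0.0, 5.4], [6.1, 0.0, 5.9], [5.6, -0.0, 6.3], [5.2, 0.0, 6.7], [4.7, 0.0, 7.1], [4.1, -0.0, 7.4], [3.6, 0.0, 7.7], [3.0, -0.0, 7.9], [2.4, -0.0, 8.1], [1.8, -0.0, 8.3], [1.2, 0.0, 8.4], [0.6, 0.0, 8.4], [-0.0, -0.0, 8.5], [-0.7, -0.0, 8.4], [-1.3, 0.0, 8.4], [-1.9, -0.0, 8.2], [-2.5, -0.0, 8.1]]
```

Call:
move_arm:
  series: [7.5,0,3.9,0,0,0,7.2,0,4.4,0,0,0,6.9,0,4.9,0,0,0,6.5,0,5.4,0,0,0,6.1,0,5.9,0,0,0,0,0,0,0,0,0]

```text
time: 19.3
ee_pos: [0.546, -0.1363, 0.2721]
tool_rot: [0.252, 0.952, -0.045, 0.171]
ft_force: [-3.8, 0.1, 7.2]
gripper_width: 0.346
grip_force: 51.0
```

```bash
cat > chk.py <<'E'
from arc import *
st=telemetry.observe();Rt=R.from_quat(st["tool_rot"]).as_matrix();print(st["time"],st["ee_pos"],feed(st["ee_pos"],Rt),"F tool",Rt.T@st["ft_force"],"M",st["moment"],st["gripper_width"],st["grip_force"])
E
python3 chk.py
```

```text
19.3 [ 0.546  -0.1363  0.2721] (np.float64(0.35009064358153213), np.float64(0.1151994867480053), np.float64(0.00027949856428926363)) F tool [ 0.6829 -1.7866 -7.9214] M [-0.2405  0.6284 -0.0924] 0.3462555931383869 50.97156465053558
```

Call:
move_arm:
  series: [5.6,0,6.3,0,0,0,5.2,0,6.7,0,0,0,4.7,0,7.1,0,0,0,4.1,0,7.4,0,0,0,3.6,0,7.7,0,0,0,3,0,7.9,0,0,0,2.4,0,8.1,0,0,0,0,0,0,0,0,0]

```text
time: 20.1
ee_pos: [0.5387, -0.1321, 0.2142]
tool_rot: [0.252, 0.952, -0.045, 0.171]
ft_force: [-2.2, -2.6, 6.0]
gripper_width: 0.346
grip_force: 55.1
```

```bash
python3 chk.py
```

```text
20.1 [ 0.5387 -0.1321  0.2142] (np.float64(0.8683563243765478), np.float64(0.11322879616039346), np.float64(0.0003856977963117747)) F tool [-1.46   -3.3306 -5.8303] M [-0.5326  0.0205 -0.0588] 0.34579877901030226 55.143688917160034
```

Call:
move_arm:
  series: [1.8,0,8.3,0,0,0,1.2,0,8.4,0,0,0,0.6,0,8.4,0,0,0,0,0,8.5,0,0,0,-0.7,0,8.4,0,0,0,-1.3,0,8.4,0,0,0,-1.9,0,8.2,0,0,0,0,0,0,0,0,0]

```text
time: 20.9
ee_pos: [0.5569, -0.1426, 0.1594]
tool_rot: [0.252, 0.952, -0.045, 0.17]
ft_force: [-2.5, -2.9, 8.5]
gripper_width: 0.343
grip_force: 57.2
```

```bash
python3 chk.py; python3 - <<'E'
from arc import *
go(tcp(1.47),Rg)
E
```

```text
20.9 [ 0.5569 -0.1426  0.1594] (np.float64(1.3949384297821081), np.float64(0.11201622761694603), np.float64(0.000226923955022939)) F tool [-2.2433 -3.7666 -8.2119] M [-0.6901  0.1571 -0.0079] 0.3428504866830371 57.188971638679504
shift tool mm [ 0.5 -0.2  9. ] rot [ 0.0003  0.0053 -0.0014] shift if rotated first [ 0.4 -0.2  9. ]
```

Call:
move_arm:
  series: [-0.8,0,3.5,0,0,0,-0.8,0,3.3,0,0,0,0,0,0,0,0,0,0,0,0,0,0,0]

```text
time: 21.3
ee_pos: [0.5602, -0.1445, 0.1544]
tool_rot: [0.252, 0.951, -0.045, 0.171]
ft_force: [-2.2, -2.8, 7.5]
gripper_width: 0.343
grip_force: 57.3
```

```bash
python3 chk.py; python3 - <<'E'
from arc import *
m=snap("w9");T=np.array([[.6777,-.0625,z] for z in(.03,.058,.0845)]);print(proj(m,T))
print(proj(cam("scene"),T),proj(cam("scene"),[knob(1.45),knob(1.5)]))
im=cv2.imread("pics/w9.png");s=viewer.read_camera("scene")[:,:,::-1]
u=proj(m,T)[1];x=int(np.clip(u[0]-60,0,392));y=int(np.clip(u[1]-100,0,234));print(x,y)
M=np.zeros((600,800,3),np.uint8);M[:,:480]=cv2.resize(im[y:y+150,x:x+120],(480,600),interpolation=cv2.INTER_CUBIC)
M[:300,480:]=cv2.resize(s[130:250,150:278],(320,300),interpolation=cv2.INTER_CUBIC)
M[300:540,480:]=cv2.resize(im,(320,240));cv2.imwrite("pics/fin.png",M)
E
```

```text
21.3 [ 0.5602 -0.1445  0.1544] (np.float64(1.451492981423554), np.float64(0.1119387134979735), np.float64(0.00020591213330401194)) F tool [-2.0893 -3.5536 -7.1812] M [-0.4819  0.0437 -0.14  ] 0.3427238277551447 57.34355628490448
21.3 [ 0.5602 -0.1445  0.1544] [ 0.4637 -0.0893  0.2658]
[[376.0401 197.5129]
 [386.2867 214.3496]
 [397.7197 233.1358]]
[[222.3859 223.0379]
 [221.7242 219.8974]
 [221.0762 216.8217]] [[208.9561 171.8602]
 [208.3588 173.1162]]
326 114
```

View pics/fin.png

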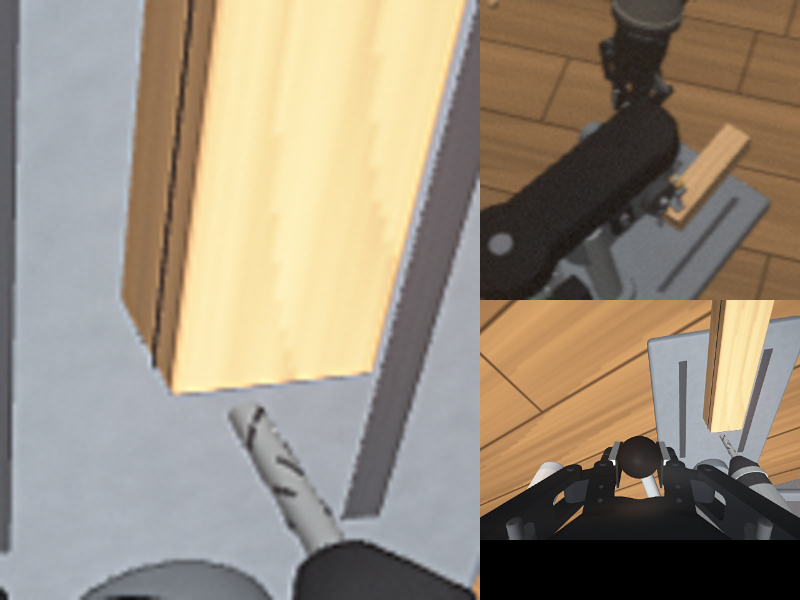

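```bash
python3 - <<'E'
from h import *
import pickle
np.set_printoptions(precision=4,suppress=True)
m=pickle.load(open("w9.pkl","rb"));m5=pickle.load(open("w5.pkl","rb"))
D=lambda u,v:((u+.5)/4-.5+326,(v+.5)/4-.5+114)
C=lambda u,v:((u-400+.5)/4-.5+200,(v+.5)/4-.5+130)
for u,v,z in[(174,395,.07),(154,367,.058),(122,297,.03),(373,372,.07)]: print(atz(m,D(u,v),z))
print("tri corner top",tri([(m,D(174,395)),(m5,C(541,301))]),tri([(m,D(373,372)),(m5,C(634,260))]))
for o in([.6777,-.0625],[.6765,-.0622],[.6789,-.0637]):
    c,d=ray(m,D(242,407)); # z at closest to vertical axis
    n=d[:2]/np.linalg.norm(d[:2]);t=((np.array(o)-c[:2])@n)/np.linalg.norm(d[:2]);p=c+t*d;print(o,p,"lat",p[:2]-o)
E
```

```text
[ 0.6551 -0.0772  0.07  ]
[ 0.6559 -0.0782  0.058 ]
[ 0.6551 -0.0771  0.03  ]
[ 0.6708 -0.0361  0.07  ]
tri corner top (array([ 0.6555, -0.0772,  0.0699]), [np.float64(0.00019845952859152188), np.float64(0.00019845952859152952)]) (array([ 0.6698, -0.0366,  0.0719]), [np.float64(0.0007378865564717822), np.float64(0.0007378865564718251)])
[0.6777, -0.0625] [ 0.6778 -0.0631  0.0591] lat [ 0.0001 -0.0006]
[0.6765, -0.0622] [ 0.6766 -0.0633  0.0602] lat [ 0.0001 -0.0011]
[0.6789, -0.0637] [ 0.6788 -0.063   0.0581] lat [-0.0001  0.0007]
```

Call:
move_arm:
  series: [-0.8,0,2.4,0,0,0,0,0,0,0,0,0,0,0,0,0,0,0,0,0,0,0,0,0,0,0,0,0,0,0]

```text
time: 21.9
ee_pos: [0.5614, -0.1452, 0.1524]
tool_rot: [0.252, 0.951, -0.045, 0.171]
ft_force: [-3.1, -1.7, 8.0]
gripper_width: 0.344
grip_force: 57.4
```

```bash
python3 chk.py; python3 -c "
from bench import order
print(order.sign_off())"
```

```text
21.9 [ 0.5614 -0.1452  0.1524] (np.float64(1.473063042745906), np.float64(0.11206471297080058), np.float64(0.0001681912553031884)) F tool [-1.058  -2.9699 -8.1118] M [-0.5636  0.2071 -0.1997] 0.34414158134852635 57.41426646709442
the job is handed in; nothing more can be done
None
```

I handed the job in, and no verdict came back: the block lies flat on the base with its end about 10 mm clear of the bit, and the gripper is holding the feed handle at about 1.47 rad, with the bit point within about 1 mm of the pencil line by my measurements.

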